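Build a raised step from two tins and a board, and set it

TASK

Make a raised step on the shelf: stand one of the two tall half-litre tins in the middle of each grey felt pad, then lay the loose wooden board flat across both tins, centred over them and in line with the two pads. Then put the beige bowl on the board directly above the round pad, and after it the small tin on the board directly above the square pad. Keep everything upright, and leave it all standing free.

Things in the scene. Friction and masses are not known exactly. Their poses are not given: they have to be found in the camera images.
- tin_a_center (a point): one of two identical tall closed half-litre tins, bare steel with a blank pale paper band and a flat lid, upright cylinder 68 mm in diameter and 138 mm high, 0.4 to 0.8 kg; point at its centre, 69 mm above its underside, z up along its axis. The two tall tins are interchangeable: either may go on either pad. Grip it across its diameter in its upper part, so that the gripper's body clears the lid
- tin_b_center (a point): the other tall half-litre tin, same as the first: 68 mm in diameter, 138 mm high, point at its centre, 69 mm above its underside, z up
- small_tin_center (a point): small closed tin of the same look, upright cylinder 52 mm in diameter and 60 mm high, about 0.16 kg; point at its centre, 30 mm above its underside, z up
- bowl_center (a point): small beige ceramic bowl, upright, open above, 44 mm high, foot 46 mm across, widening to 66 mm across the outside from 20 mm above its underside up to the rim (straight upper wall, 4 mm thick), about 0.12 kg; point at its centre axis, 22 mm above its underside, z up. It can be gripped across its outside
- board_center (a point): loose pale wooden board lying flat, 300 mm long (its x axis), 60 mm wide (its y axis), 18 mm thick (z up), about 0.15 kg; point at its centre, 9 mm above its underside. It can be gripped across its width at the middle
- pad_round: round grey felt pad fixed to the shelf, 96 mm in diameter, 4 mm thick; origin at the centre of its underside, on the shelf top (z = 0). The centres of the two pads are 190 to 210 mm apart
- pad_square: square grey felt pad fixed to the shelf, 92 mm by 92 mm, 4 mm thick; origin at the centre of its underside, on the shelf top (z = 0)
There are look-alikes about, which are no part of the job. What is shaped like the pad_square but green or orange is not meant.

How it is judged:
By the outcome, as a careful person would: the job done as asked, in the order asked, and still so for the second after the job is handed in, with the robot touching nothing.
It also fails if it takes over 141 s, if anything falls off the work surface, if the arm or the gripper's body presses on something with over 40 N, if the wrist force passes 120 N, or if a joint passes its speed limit or range.

ROBOT

A 6-joint arm with a two-finger parallel gripper is mounted at the origin on the work surface. World frame = base frame: x ahead of the robot, y to its left, z up, the work surface at z = 0. Lengths are in m, angles in rad, forces in N, time in s.
With the tool pointing down it reaches from about 0.275 to 0.975 m from the base axis. Payload 8.4 kg.
Tool frame: the origin (TCP) lies on the centre line of the jaws, within the pads' length; the fingertips stand 11 mm ahead of it and the grasp point (between the pads) lies 8 mm behind it; z points along the fingers, y is the line along which they close (so a half turn about z gives the same grasp; the last joint's range is limited). The gripper opens to 92 mm and grips with 3 to 60 N. Pads are 20 mm wide; open, the fingers measure 128 mm over their backs; the gripper's body (75 mm by 189 mm) begins 69 mm behind the grasp point.
Start: joints at [-0.002, 0.353, 1.633, -0, 1.155, -0.002], TCP at [0.625, -0, 0.199] pointing down, gripper open.
Joint ranges: [-2.63, 2.63], [-0.92, 2.1], [0.06, 2.66], [-1.3, 4.44], [0, 2.69], [-3.02, 3.02]. Speed limits (rad/s): [2.22, 2.22, 2.79, 3.14, 3.14, 3.14].

INTERFACE

Orientations are given as a 3x3 rotation matrix whose columns are the frame's x, y, z axes.
In Python, from cell import robot gives the robot as it stands.
- The arm moves only by the shell command python3 -m handwheel 'ROWS'. ROWS is JSON, a list that holds one entry, the list of rows, each a list of 5 numbers: the closure, from 0 (fully open) to 1 (shut), then the shift along the tool's x, y, z in cm, then the turn about the tool's z in degrees. A call has exactly 5 rows; each row is the pose to reach, as a shift and turn from the pose commanded when the call began, along the tool's axes at that moment; what a row does not reach only later rows make up. A row lasts 1/12 s, in which the tool goes at most 41.7 mm and 7.16 degrees, less where a joint would pass 70% of its speed; a pose out of reach is approached as far as the arm can. A call with a gripper value outside its range is refused whole. The fingers move at their own pace and stop on an object; the grip force is fixed at half the most. Time passes only in rows, so rows that repeat a pose let the fingers close, or fill a call up. It gives the time, the measured TCP pose, the force, the opening and the grip force at its end, in the units of the state.
- robot.read_state(): the state, without advancing time (a new reading comes with each control period).
- robot.read_camera(name): name is "scene" or "side" or "wrist"; returns the picture (480x640x3 uint8, red, green, blue); there is no depth.
- robot.camera_params(name): a dict with "vfov" (degrees; the focal length in pixels is half the picture's height over the tangent of half this angle, whatever the lens; pixels are square), "cx", "cy" (the principal point, pixels), "eye" and "attitude" of the camera in the world. Camera axes: x right, y up, looking along -z (the intrinsics and any distortion apply to the point x, -y, -z); pixel columns grow to the right and rows downward; lengths in m; the calibration is good to about 2 mm. A picture is of the moment at which its call begins: read the wrist's pose just before it. camera_params takes no time and is no camera call; for the wrist camera it gives the pose at the moment of the call.
- robot.job_done(): hands the job in; it is judged then, once.
Trained networks look in the newest picture that a camera, given by its name, has taken for a name from the list of things; names that differ only in an ending like _2 or _b are one class to them, and where a whole thing is asked for, a point or a joint stands for the part that bears it (a point fixed in the world has none). Each returns a list of dicts, best first, with "p" (0 to 1); they miss things now and then, are a little off and sometimes report something else, mostly with a low value. They report only what shows in the picture. A call takes as long as a camera call. They do not tell look-alikes from the thing itself.
- robot.search_frame(camera, query): "box" ([left, top, right, bottom] in pixels, round what is visible of it).
- robot.regions_of(camera, query): "mask" (480x640 bool, what is visible of it) and "box" ([left, top, right, bottom] in pixels, round what is visible of it).
- robot.spot_point(camera, query): "uv" ([column, row] in pixels: a listed point, or the origin of a listed thing).
The state is a dict: "clock": time; "q": joint angles; "joint_velocities": joint speeds; "effort": joint torques, N m; "tcp_pos": TCP position; "orientation": TCP orientation; "force": force on the tool from outside, world axes, zero at the start; "ft_torque": the same for the moment, N m; "width": finger opening in m; "finger_force": force on a finger pad.
Only numpy, scipy, OpenCV 4.12 (cv2) and the standard library are available. Lean on these libraries where they do the work, as an engineer would, in place of code of your own. Each camera call takes 0.05 s, during which the arm holds its last target. There are 200 camera calls.

## Working session

There is one attempt and no reset: what is moved stays moved. The work goes in short steps, Python scripts to look and compute and a shell command to move; the robot and the scene stay as the last step left them, time stands still between calls to the robot, and variables do not carry over. Pictures are saved under pics/ and viewed, at most 14 in all, crops included, and the job is handed in when it is done.

```bash
mkdir -p pics; ls; cat > h.py <<'E'
import numpy as np,cv2
from cell import robot
def shot(cam,name=None):
    P=robot.camera_params(cam); im=robot.read_camera(cam)
    if name: cv2.imwrite('pics/'+name+'.png',im[:,:,::-1])
    return im,P
def ray(P,uv):
    f=240/np.tan(np.radians(P['vfov'])/2)
    d=np.array([(uv[0]-P['cx'])/f,-(uv[1]-P['cy'])/f,-1.])
    return np.array(P['eye']),np.array(P['attitude'])@d
def hit(P,uv,z):
    e,d=ray(P,uv); return e+d*(z-e[2])/d[2]
def proj(P,X):
    f=240/np.tan(np.radians(P['vfov'])/2)
    c=np.array(P['attitude']).T@(np.array(X)-np.array(P['eye']))
    return np.array([P['cx']+f*c[0]/-c[2],P['cy']+f*c[1]/c[2]])
Z=dict(tin_a_center=.069,small_tin_center=.03,bowl_center=.022,board_center=.009,pad_round=0,pad_square=0)
E
python3 - <<'E'
from h import *
print({k:(v if k!='orientation' else np.round(v,3).tolist()) for k,v in robot.read_state().items()})
for c in ['scene','side','wrist']:
    im,P=shot(c,c+'0'); print(c,P)
    if c=='wrist': continue
    for n in Z:
        for r in robot.spot_point(c,n)[:5]: print(c,n,round(r['p'],2),np.round(r['uv']),np.round(hit(P,r['uv'],Z[n])[:2],3))
E
```

```text
pics
{'clock': 0.0, 'q': array([-2.39233548e-03,  3.53671004e-01,  1.63416379e+00,  3.03528361e-06,
        1.15518692e+00, -2.40045530e-03]), 'joint_velocities': array([-3.15706484e-04,  5.61385169e-04,  4.89216779e-04, -1.10442425e-03,
       -1.81600270e-04, -2.27936558e-05]), 'effort': array([-2.43486713e-03, -5.93846583e+01, -3.34216332e+01,  6.94100303e-02,
        2.34022352e-02, -1.15005114e-04]), 'tcp_pos': array([6.24462715e-01, 7.11902218e-06, 1.98036748e-01]), 'orientation': [[-0.0, 1.0, -0.001], [1.0, 0.0, 0.0], [0.0, -0.001, -1.0]], 'force': array([ 1.2759326 ,  0.01103065, -0.0921642 ]), 'ft_torque': array([ 0.01417321, -0.01910337,  0.00255442]), 'finger_force': 0.0, 'width': 0.09152998755881514}
scene {'vfov': 53.51044607799233, 'cx': 323.4907976653849, 'cy': 243.3751453056353, 'eye': array([ 1.1378399 , -0.15578782,  0.60934835]), 'attitude': array([[ 0.24920004, -0.60793538,  0.75386598],
       [ 0.96835636,  0.14547562, -0.2027876 ],
       [ 0.01361263,  0.78054559,  0.62495062]])}
scene tin_a_center 0.89 [ 94. 301.] [ 0.542 -0.365]
scene tin_a_center 0.25 [135.
[... 882 characters left out ...]
ter 0.95 [343. 243.] [ 0.427 -0.042]
side pad_round 0.81 [245. 223.] [ 0.65  -0.112]
side pad_round 0.43 [342. 243.] [ 0.429 -0.051]
side pad_square 0.94 [238. 287.] [0.648 0.073]
side pad_square 0.72 [405. 318.] [0.307 0.148]
side pad_square 0.65 [312. 308.] [0.492 0.125]
side pad_square 0.63 [233. 357.] [0.638 0.237]
side pad_square 0.34 [340. 246.] [ 0.431 -0.043]
wrist {'vfov': 67.23456279622121, 'cx': 318.19920183247956, 'cy': 238.5056521492179, 'eye': array([0.6256499 , 0.08229011, 0.38372007]), 'attitude': array([[ 9.99999828e-01,  4.92078029e-04,  3.19822618e-04],
       [-5.63970449e-04,  9.56508453e-01,  2.91704066e-01],
       [-1.62371876e-04, -2.91704196e-01,  9.56508565e-01]])}
```

View pics/scene0.png

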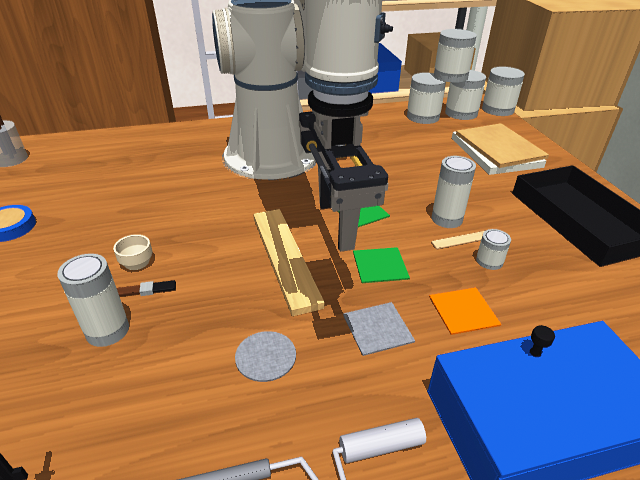

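View pics/side0.png

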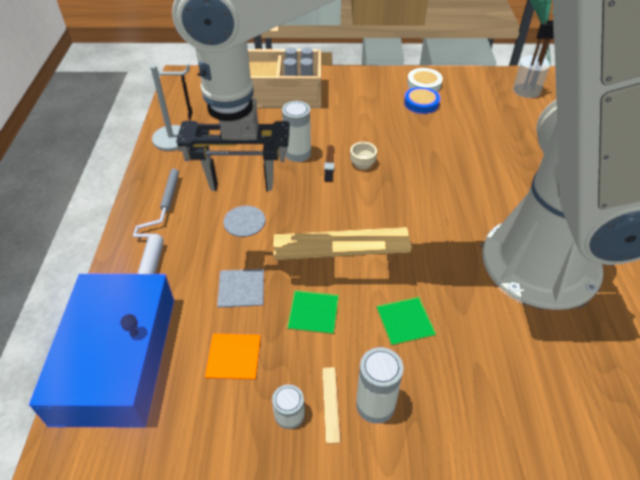

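The pictures show these candidates in the scene view:
- **Tall tins:** (97,298) and (453,190). The four squat tins near (460,80) are background.
- **Small tin:** (494,248).
- **Bowl:** (133,251). The blue-rimmed dish at (10,222) is not the bowl.
- **Board:** (287,260). The thin stick at (457,240) and the slab at (500,147) are not it.
- **Square pads:** grey (380,328), versus green (381,265) and (372,215) and orange (465,310).
- **Round pad:** (265,356).

I choose the grey and beige ones. Next I fit positions from the masks.

```bash
cat >> h.py <<'E'
from scipy.optimize import least_squares
def cyl(prof):
    a=np.linspace(0,2*np.pi,48,endpoint=False)
    return np.array([[r*np.cos(t),r*np.sin(t),z] for r,z in prof for t in a])
def boxp(l,w,z0,z1): return np.array([[x,y,z] for x in(-l/2,l/2) for y in(-w/2,w/2) for z in(z0,z1)])
M=dict(tin=cyl([(.034,0),(.034,.138)]),small=cyl([(.026,0),(.026,.06)]),bowl=cyl([(.023,0),(.033,.02),(.033,.044)]),
 board=boxp(.3,.06,0,.018),round=cyl([(.048,.0),(.048,.004)]),square=boxp(.092,.092,0,.004))
def feat(poly,yaw):
    h=cv2.convexHull(np.float32(poly)); m=cv2.moments(h)
    b=[*h[:,0].min(0),*h[:,0].max(0)]
    f=[*b]
    if yaw: f+=[*(h[:,0]@[1,1]).reshape(-1)[[0]]*0,(h[:,0]@[1,1]).min(),(h[:,0]@[1,1]).max(),(h[:,0]@[1,-1]).min(),(h[:,0]@[1,-1]).max()]
    return np.array(f+[m['m10']/m['m00'],m['m01']/m['m00']])
def fit(model,obs,x0,z0=0,yaw=False):
    """obs: list of (P,mask)"""
    T=[]
    for P,m in obs:
        c=max(cv2.findContours(m.astype('uint8'),0,2)[0],key=cv2.contourArea)[:,0]
        T.append(feat(c,yaw))
    def res(p):
        a=p[2] if yaw else 0; R=np.array([[np.cos(a),-np.sin(a),0],[np.sin(a),np.cos(a),0],[0,0,1]])
        X=M[model]@R.T+[p[0],p[1],z0]
        return np.concatenate([feat(np.array([proj(P,x) for x in X]),yaw)-t for (P,_),t in zip(obs,T)])
    s=least_squares(res,x0,loss='soft_l1',x_scale=.01,diff_step=1e-3)
    return s.x,np.round(res(s.x),1)
def masks(cam,P,q,uv):
    for r in robot.regions_of(cam,q):
        if r['mask'][int(uv[1]),int(uv[0])] or (abs((r['box'][0]+r['box'][2])/2-uv[0])<12 and abs((r['box'][1]+r['box'][3])/2-uv[1])<12): return P,r['mask']
E
python3 - <<'E'
from h import *
ims={c:shot(c) for c in('scene','side')}
J=[('tin','tin_a_center',(97,300),(295,132),[.545,-.368]),('tin','tin_a_center',(453,190),(379,385),[.33,.3]),
('small','small_tin_center',(494,248),(288,407),[.525,.35]),('bowl','bowl_center',(133,252),(363,156),[.361,-.328]),
('board','board_center',(287,260),(342,244),[.427,-.04,0]),('round','pad_round',(265,356),(245,221),[.653,-.115]),('square','pad_square',(380,328),(241,287),[.65,.074,0.])]
for m,q,a,b,x0 in J:
    o=[x for x in(masks('scene',ims['scene'][1],q,a),masks('side',ims['side'][1],q,b)) if x]
    for s in ([o] if len(o)<2 else [o,o[:1],o[1:]]):
        if s:
            x,r=fit(m,s,x0,yaw=len(x0)>2); print(m,len(s),np.round(x,4),r.tolist() if len(s)==2 or len(o)==1 else '')
    if not o: print(m,'none')
im=ims['scene'][0]; cv2.imwrite('pics/crop.png',cv2.resize(im[190:400,50:530],None,fx=1.66,fy=1.66)[:,:,::-1])
E
```

```text
tin 2 [ 0.5412 -0.3638] [-0.5, -2.3, 0.7, -0.9, -0.1, -0.8, -1.7, -2.4, -0.9, 0.6, -1.3, -0.7]
tin 1 [ 0.5438 -0.3634] 
tin 1 [ 0.5378 -0.361 ] 
tin none
small 2 [0.529  0.3482] [-0.3, -1.5, 0.8, -1.6, -0.1, -1.4, -1.7, -1.0, 0.3, 0.4, -0.8, -0.4]
small 1 [0.533  0.3455] 
small 1 [0.5277 0.3487] 
bowl 2 [ 0.3708 -0.3242] [-1.0, -0.5, 1.4, -0.3, -0.0, -1.0, -1.6, -0.5, 0.2, 0.2, -0.5, -0.3]
bowl 1 [ 0.3726 -0.3241] 
bowl 1 [ 0.3693 -0.3235] 
board 2 [ 0.4299 -0.0434  0.0668] [-0.4, -3.2, 0.4, -0.5, 0.0, -3.0, 1.1, -1.3, 4.8, -0.1, -1.4, -1.1, -0.7, 0.2, 0.1, 0.0, -4.9, 2.0, -1.6, 1.3, -0.4, -0.5]
board 1 [ 0.4318 -0.0438  0.0695] 
board 1 [ 0.429  -0.0429  0.064 ] 
round 2 [ 0.6544 -0.1178] [0.4, -0.2, -0.3, -0.4, 0.0, -0.7, -1.6, -0.9, 0.2, 0.3, -0.9, -0.6]
round 1 [ 0.6553 -0.118 ] 
round 1 [ 0.6525 -0.1166] 
square 1 [0.6437 0.0735 0.    ] [0.4, 0.3, -0.1, -0.4, 0.0, -2.1, 1.2, -1.9, 2.2, -0.1, -0.1]
```

View pics/crop.png

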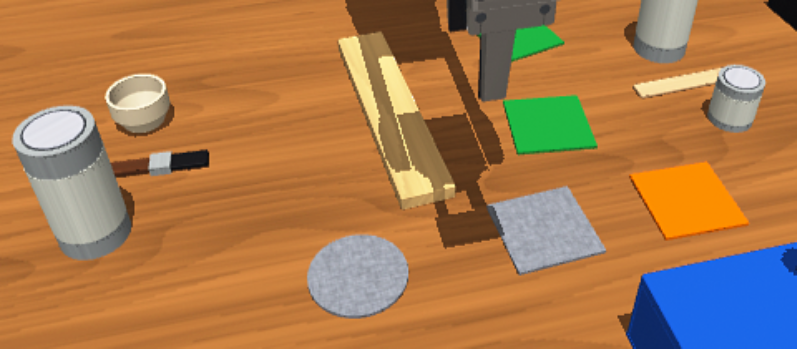

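The crop confirms the choices: both grey pads are plain, and the board, bowl and both tins are separate from everything else. Next I measure the pads through the wrist camera and move towards tin A.

```bash
python3 - <<'E'
from h import *
im,P=shot('wrist','wrist1')
for m,q,x0 in [('round','pad_round',[.654,-.1175]),('square','pad_square',[.645,.0735,0.]),('board','board_center',[.43,-.0434,.066])]:
    uv=proj(P,[*x0[:2],0]); o=masks('wrist',P,q,np.clip(uv,0,[639,479]))
    print(q,uv.round())
    if o: x,r=fit(m,[o],x0,yaw=len(x0)>2); print(np.round(x,4),r.tolist())
E
```

```text
pad_round [342. 306.]
[ 0.6544 -0.117 ] [-1.2, -0.7, 1.1, 0.8, 0.0, 0.1]
pad_square [337. 137.]
[ 0.6405  0.075  -0.0058] [0.6, 1.6, 1.0, -0.2, 0.0, -5.8, 0.8, -5.9, 1.8, -1.5, -0.1]
board_center [143. 246.]
[ 0.4331 -0.0432  0.0756] [-7.8, -0.3, 1.4, 1.5, 0.0, -5.3, 5.1, -2.0, 4.0, 0.2, 0.5]
```

View pics/wrist1.png

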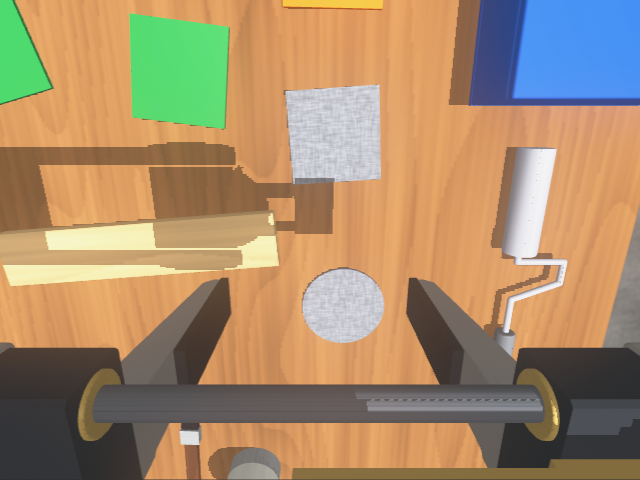

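The wrist view shows the grey square pad with corners near (285,91), (380,85), (381,178) and (293,184), and the round pad at (343,305). The square fit is poor because of the gripper's shadow, so I take the pad from its corners.

```bash
python3 - <<'E'
from h import *
P=robot.camera_params('wrist')
C=np.array([hit(P,u,.004)[:2] for u in [(285,91),(380,85),(381,178),(293,184)]]);print(C.round(4).tolist(),C.mean(0))
print([np.linalg.norm(C[i]-C[i-1]).round(4) for i in range(4)])
R=[hit(P,u,.004)[:2] for u in [(302,306),(384,306),(343,268),(343,343)]];print(np.round(R,4).tolist())
# side view corners
E
```

```text
[[0.5931, 0.1173], [0.6858, 0.1227], [0.6912, 0.0326], [0.5991, 0.0264]] [0.64229877 0.07475695]
[np.float64(0.0911), np.float64(0.0928), np.float64(0.0902), np.float64(0.0924)]
[[0.6066, -0.1158], [0.7022, -0.1158], [0.6535, -0.0683], [0.6554, -0.1653]]
```

```bash
python3 -m handwheel '[[[0,-4,-1,-1,0],[0,-8,-2,-1,0],[0,-12,-4,-1,0],[0,-16,-6,-1,0],[0,-20,-8,-1,0]]]'; python3 -m handwheel '[[[0,-3,0,0,0],[0,-6,0,0,0],[0,-9,0,0,0],[0,-9,0,0,0],[0,-9,0,0,0]]]'; python3 - <<'E'
from h import *
im,P=shot('wrist','w2')
print(robot.read_state()['tcp_pos'])
for q,m,x0 in [('tin_a_center','tin',[.541,-.364])]:
    print(proj(P,[*x0,.138]))
    for r in robot.regions_of('wrist',q):
        print(r['p'],r['box'])
    o=masks('wrist',P,q,np.clip(proj(P,[*x0,.1]),0,[639,479]))
    if o: print(fit(m,[o],x0))
E
```

```text
clock: 2.17
tcp_pos: [0.5483, -0.193, 0.2089]
orientation: [[-0.001, 1.0, 0.0], [1.0, 0.001, -0.0], [-0.0, 0.0, -1.0]]
force: [1.4, 0.2, 0.0]
width: 0.0917
finger_force: 0.0
clock: 2.58
tcp_pos: [0.5489, -0.2828, 0.2086]
orientation: [[0.003, 1.0, -0.0], [1.0, -0.003, 0.0], [0.0, -0.0, -1.0]]
force: [-0.4, 1.0, -1.1]
width: 0.0918
finger_force: 0.0
[ 0.54896125 -0.28162286  0.20855056]
[308.04273765 339.70162341]
0.65 [264.0, 248.7, 349.1, 373.8]
(array([ 0.53961847, -0.36329804]), array([-0.7, -1.1,  0.4,  0.5,  0.3,  0.2]))
```

```bash
python3 -m handwheel '[[[0,-3,-0.4,0,0],[0,-6,-0.8,0,0],[0,-8.15,-0.85,0,0],[0,-8.15,-0.85,2,0],[0,-8.15,-0.85,5,0]]]'; python3 -m handwheel '[[[0,0,0,3,0],[0,0,0,6.1,0],[0,0,0,6.1,0],[1,0,0,6.1,0],[1,0,0,6.1,0]]]';python3 -m handwheel '[[[1,0,0,0,0],[1,0,0,0,0],[1,0,0,0,0],[1,0,0,0,0],[1,0,0,0,0]]]'
```

```text
clock: 3.15
tcp_pos: [0.543, -0.3643, 0.1613]
orientation: [[0.0, 1.0, 0.005], [1.0, 0.0, -0.003], [-0.003, 0.005, -1.0]]
force: [-0.8, -0.6, -0.2]
width: 0.0921
finger_force: 0.0
clock: 3.57
tcp_pos: [0.5419, -0.3628, 0.0995]
orientation: [[-0.001, 1.0, 0.001], [1.0, 0.001, -0.001], [-0.001, 0.001, -1.0]]
force: [1.0, -0.4, 1.4]
width: 0.0806
finger_force: 0.0
clock: 3.98
tcp_pos: [0.5414, -0.3637, 0.1]
orientation: [[-0.0, 1.0, 0.002], [1.0, 0.0, -0.002], [-0.002, 0.002, -1.0]]
force: [-2.0, 1.0, 7.2]
width: 0.0674
finger_force: 30.0
```

```bash
python3 -m handwheel '[[[1,0,0,-1,0],[1,0,0,-3,0],[1,2,1,-4,0],[1,5,2.5,-4,0],[1,8,4,-4,0]]]'; python3 -m handwheel '[[[1,3,1.5,0,0],[1,6,3,0,0],[1,9,4.5,0,0],[1,12,6,0,0],[1,15,6.8,0,0]]]';python3 -m handwheel '[[[1,1,0.3,0,0],[1,1.6,0.5,0,0],[1,1.6,0.5,0,0],[1,1.6,0.5,0,0],[1,1.6,0.5,0,0]]]'; python3 - <<'E'
from h import *
s=robot.read_state();print(s['tcp_pos'],s['width'])
E
```

```text
clock: 4.4
tcp_pos: [0.5814, -0.2831, 0.1396]
orientation: [[0.002, 1.0, 0.002], [1.0, -0.002, -0.001], [-0.001, 0.002, -1.0]]
force: [0.3, -0.3, -5.1]
width: 0.0675
finger_force: 29.9
clock: 4.82
tcp_pos: [0.6503, -0.1314, 0.1386]
orientation: [[-0.0, 1.0, 0.002], [1.0, 0.0, 0.0], [0.0, 0.002, -1.0]]
force: [0.6, 0.4, -4.3]
width: 0.0673
finger_force: 29.9
clock: 5.23
tcp_pos: [0.6533, -0.1184, 0.1379]
orientation: [[0.001, 1.0, -0.0], [1.0, -0.001, -0.0], [-0.0, -0.0, -1.0]]
force: [0.3, 0.1, -5.4]
width: 0.0674
finger_force: 29.9
[ 0.65331356 -0.11836153  0.13790427] 0.0673657202834111
```

```bash
python3 -m handwheel '[[[1,0.1,0.1,1.5,0],[1,0.1,0.1,2.6,0],[1,0.1,0.1,3.0,0],[1,0.1,0.1,3.2,0],[1,0.1,0.1,3.3,0]]]'; python3 -m handwheel '[[[1,0,0,0.1,0],[1,0,0,0.1,0],[0.6,0,0,0.1,0],[0,0,0,0.1,0],[0,0,0,0.1,0]]]';python3 -m handwheel '[[[0,0,0,0,0],[0,0,0,-3,0],[0,0,0,-7,0],[0,0,0,-11,0],[0,0,0,-11,0]]]'; python3 - <<'E'
from h import *
im,P=shot('scene'); 
print([ (round(r['p'],2),r['box']) for r in robot.regions_of('scene','tin_a_center')])
o=[x for x in [masks('scene',P,'tin_a_center',proj(P,[.654,-.117,.07]))] if x]
im,P=shot('side','side1'); x=masks('side',P,'tin_a_center',proj(P,[.654,-.117,.07]))
if x:o.append(x)
if o:print(fit('tin',o,[.654,-.117],.004))
o=[x for x in [masks('side',P,'tin_a_center',(379,385))] if x]
if o:print(fit('tin',o,[.33,.3],0))
E
```

```text
clock: 5.65
tcp_pos: [0.6543, -0.1165, 0.1043]
orientation: [[0.001, 1.0, -0.001], [1.0, -0.001, 0.0], [0.0, -0.001, -1.0]]
force: [0.9, 0.5, -5.4]
width: 0.0678
finger_force: 29.9
clock: 6.07
tcp_pos: [0.6554, -0.1161, 0.1046]
orientation: [[-0.0, 1.0, 0.002], [1.0, 0.0, -0.0], [-0.0, 0.002, -1.0]]
force: [-0.2, -1.0, 0.3]
width: 0.0786
finger_force: 0.0
clock: 6.48
tcp_pos: [0.6594, -0.1168, 0.2231]
orientation: [[-0.0, 1.0, 0.013], [1.0, 0.0, -0.002], [-0.002, 0.013, -1.0]]
force: [0.7, -0.8, 1.1]
width: 0.092
finger_force: 0.0
[(0.68, [235.2, 272.2, 289.7, 371.1]), (0.26, [345.9, 303.2, 412.6, 354.8])]
(array([ 0.65388024, -0.11630413]), array([ 0.3, -0.6, -0.4, -0.3,  0.2, -0.7, -2.3, -1.2,  0.2,  0. , -1.1,
       -0.6]))
```

```bash
python3 - <<'E'
from h import *
P=robot.camera_params('side');print(hit(P,(381,367),.138)); P=robot.camera_params('scene');print(hit(P,(458,164),.138)); print(robot.read_state()['tcp_pos'])
E
```

```text
[0.37745373 0.33173492 0.138     ]
[0.38436515 0.32487602 0.138     ]
[ 0.65387674 -0.11587172  0.21223705]
```

```bash
python3 -m handwheel '[[[0,3.3,-2.4,0,0],[0,6.6,-4.8,0,0],[0,9.9,-7.2,0,0],[0,13.2,-9.6,0,0],[0,16.5,-12,0,0]]]'; python3 -m handwheel '[[[0,3.3,-2.4,0,0],[0,6.6,-4.8,0,0],[0,9.9,-7.2,0,0],[0,13.2,-9.6,0,0],[0,16.5,-12,0,0]]]';python3 -m handwheel '[[[0,1.5,-1,0,0],[0,1.5,-1,0,0],[0,1.5,-1,0,0],[0,1.5,-1,0,0],[0,1.5,-1,0,0]]]'; python3 - <<'E'
from h import *
im,P=shot('wrist','w3')
print(robot.read_state()['tcp_pos'])
x0=[.38,.328]
for r in robot.regions_of('wrist','tin_a_center'): print(r['p'],r['box'])
o=masks('wrist',P,'tin_a_center',np.clip(proj(P,[*x0,.1]),0,[639,479]))
if o: print(fit('tin',[o],x0))
E
```

```text
clock: 7.2
tcp_pos: [0.5327, 0.05, 0.2124]
orientation: [[0.001, 1.0, -0.002], [1.0, -0.001, -0.0], [-0.0, -0.002, -1.0]]
force: [0.6, 1.3, 0.4]
width: 0.0918
finger_force: 0.0
clock: 7.62
tcp_pos: [0.4127, 0.2149, 0.2128]
orientation: [[0.0, 1.0, -0.002], [1.0, -0.0, -0.001], [-0.001, -0.002, -1.0]]
force: [-0.2, 0.1, -0.5]
width: 0.0919
finger_force: 0.0
clock: 8.03
tcp_pos: [0.4052, 0.228, 0.2134]
orientation: [[0.001, 1.0, -0.001], [1.0, -0.001, -0.001], [-0.001, -0.001, -1.0]]
force: [0.2, 0.4, -0.1]
width: 0.0921
finger_force: 0.0
[0.40529295 0.22801193 0.21344423]
0.72 [472.5, 445.2, 488.2, 466.2]
```

View pics/w3.png

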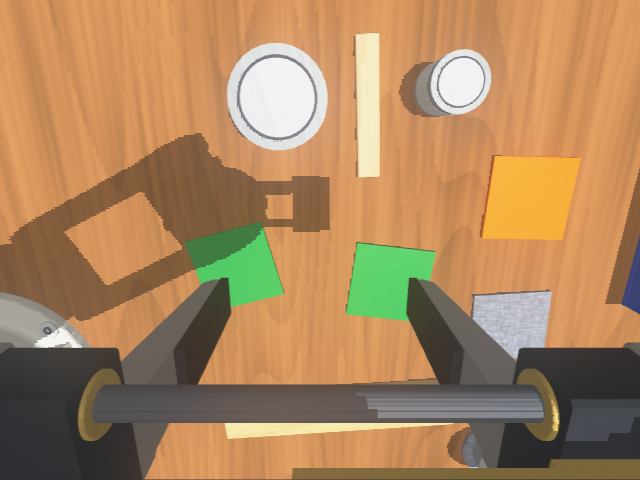

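The wrist view shows the tall tin's lid centred at about (278,97), the small tin's lid at (461,82), and the stick between them at (368,105).

```bash
python3 - <<'E'
from h import *
P=robot.camera_params('wrist');t=robot.read_state()['tcp_pos']
a=[hit(P,u,.138)[:2].round(4).tolist() for u in[(228,97),(328,97),(278,43),(278,150),(278,97)]];print(a)
print('B rel tcp cm',(np.array(a[4])-t[:2])*100)
print([hit(P,u,.06)[:2].round(4).tolist() for u in[(461,82)]])
E
```

```text
[[0.3452, 0.3308], [0.4126, 0.3306], [0.3801, 0.3634], [0.3777, 0.296], [0.3789, 0.3307]]
B rel tcp cm [-2.63705043 10.25960869]
[[0.5296, 0.3485]]
```

```bash
python3 -m handwheel '[[[0,3.5,-1,0,0],[0,7,-2,0,0],[0,10.2,-2.65,0,0],[0,10.2,-2.65,2,0],[0,10.2,-2.65,5,0]]]'; python3 -m handwheel '[[[0,0,0,3,0],[0,0,0,6.3,0],[0,0,0,6.4,0],[1,0,0,6.4,0],[1,0,0,6.4,0]]]';python3 -m handwheel '[[[1,0,0,0,0],[1,0,0,0,0],[1,0,0,0,0],[1,0,0,0,0],[1,0,0,-0.5,0]]]'
```

```text
clock: 8.6
tcp_pos: [0.3801, 0.3337, 0.1655]
orientation: [[-0.001, 1.0, 0.004], [1.0, 0.001, 0.004], [0.004, 0.004, -1.0]]
force: [0.2, 0.9, -0.3]
width: 0.092
finger_force: 0.0
clock: 9.02
tcp_pos: [0.3792, 0.3312, 0.101]
orientation: [[0.001, 1.0, 0.001], [1.0, -0.001, 0.001], [0.001, 0.001, -1.0]]
force: [1.1, -0.6, 0.3]
width: 0.0806
finger_force: 0.0
clock: 9.43
tcp_pos: [0.3782, 0.331, 0.1054]
orientation: [[-0.0, 1.0, 0.0], [1.0, 0.0, 0.0], [0.0, 0.0, -1.0]]
force: [0.6, -0.5, -3.8]
width: 0.0676
finger_force: 30.0
```

```bash
python3 -m handwheel '[[[1,0,0,-3,0],[1,-2,2,-4,0],[1,-4.8,4.8,-4,0],[1,-7.6,7.6,-4,0],[1,-10.4,10.4,-4,0]]]'; python3 -m handwheel '[[[1,-2.8,2.8,0,0],[1,-5.6,5.6,0,0],[1,-8.4,8.4,0,0],[1,-11.2,11.2,0,0],[1,-14,14,0,0]]]';python3 -m handwheel '[[[1,-1.2,1.95,0,0],[1,-1.2,1.95,0,0],[1,-1.2,1.95,0,0],[1,-1.2,1.95,0,0],[1,-1.2,1.95,0,0]]]'; python3 - <<'E'
from h import *
s=robot.read_state();print(s['tcp_pos'],s['width'])
E
```

```text
clock: 9.85
tcp_pos: [0.4831, 0.2258, 0.1458]
orientation: [[-0.001, 1.0, 0.001], [1.0, 0.001, 0.0], [0.0, 0.001, -1.0]]
force: [0.6, 1.4, -5.8]
width: 0.0675
finger_force: 30.0
clock: 10.27
tcp_pos: [0.6231, 0.0851, 0.1452]
orientation: [[0.0, 1.0, -0.0], [1.0, -0.0, -0.0], [-0.0, -0.0, -1.0]]
force: [0.5, 1.4, -4.6]
width: 0.0675
finger_force: 30.0
clock: 10.68
tcp_pos: [0.6406, 0.0756, 0.1447]
orientation: [[-0.001, 1.0, -0.001], [1.0, 0.001, 0.0], [0.0, -0.001, -1.0]]
force: [-0.3, -0.4, -6.0]
width: 0.0671
finger_force: 30.0
[0.64061781 0.07562412 0.14474737] 0.06708641679298748
```

```bash
python3 -m handwheel '[[[1,-0.1,0.1,1.5,0],[1,-0.1,0.1,2.8,0],[1,-0.1,0.1,3.4,0],[1,-0.1,0.1,3.7,0],[1,-0.1,0.1,3.9,0]]]'; python3 -m handwheel '[[[1,0,0,0.1,0],[1,0,0,0.1,0],[0.6,0,0,0.1,0],[0,0,0,0.1,0],[0,0,0,0.1,0]]]';python3 -m handwheel '[[[0,0,0,0,0],[0,0,0,-3,0],[0,0,0,-7,0],[0,0,0,-11,0],[0,0,0,-11,0]]]'; python3 - <<'E'
from h import *
for c in('scene','side'):
    im,P=shot(c,c+'2')
    for x0 in([.654,-.117],[.642,.0748]):
        o=masks(c,P,'tin_a_center',proj(P,[*x0,.07]))
        if o:
            x,r=fit('tin',[o],x0,.004); print(c,x.round(4),r.tolist())
E
```

```text
clock: 11.1
tcp_pos: [0.6415, 0.0744, 0.1058]
orientation: [[-0.0, 1.0, -0.002], [1.0, 0.0, 0.0], [0.0, -0.002, -1.0]]
force: [-9.1, 0.3, 15.4]
width: 0.0676
finger_force: 30.1
clock: 11.52
tcp_pos: [0.6435, 0.0742, 0.1058]
orientation: [[-0.0, 1.0, 0.002], [1.0, 0.0, 0.0], [0.0, 0.002, -1.0]]
force: [-0.7, -1.2, -0.3]
width: 0.0786
finger_force: 0.0
clock: 11.93
tcp_pos: [0.6476, 0.0745, 0.2238]
orientation: [[-0.0, 1.0, 0.013], [1.0, -0.0, 0.001], [0.001, 0.013, -1.0]]
force: [1.2, -0.5, 0.0]
width: 0.0916
finger_force: 0.0
scene [ 0.6546 -0.1164] [-1.6, -1.3, 1.7, 1.1, 0.1, -0.2]
side [ 0.6501 -0.0964] [-0.8, -6.1, 0.1, 6.6, 0.6, -0.1]
```

View pics/scene2.png

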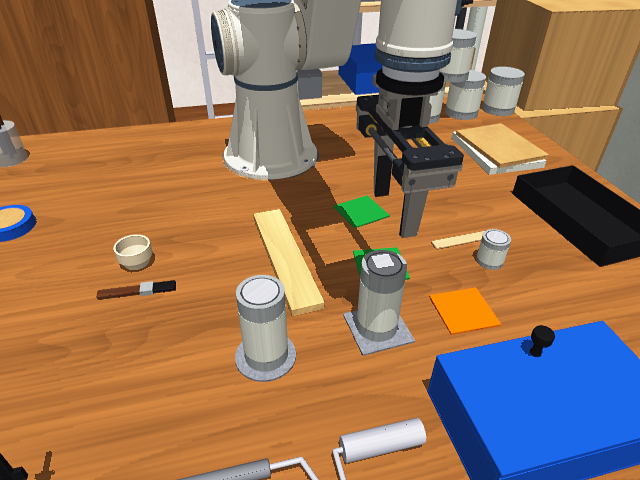

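Both tins stand on their pads and the board at about (290,262) is free of shadow. I refit the board.

```bash
python3 -m handwheel '[[[0,-2,-3,0,-7],[0,-4,-6,0,-14],[0,-6,-9,0,-21],[0,-8,-12,0,-28],[0,-10,-15,0,-35]]]' | head -3; python3 - <<'E'
from h import *
obs=[]
for c in('scene','side'):
    im,P=shot(c)
    o=masks(c,P,'board_center',proj(P,[.43,-.043,.009]))
    if o:
        obs.append(o); x,r=fit('board',[o],[.43,-.043,.066],yaw=True); print(c,x.round(4),r.tolist())
if len(obs)==2:print(fit('board',obs,[.43,-.043,.066],yaw=True)[0].round(4))
print(robot.read_state()['q'])
E
```

```text
clock: 12.65
tcp_pos: [0.4904, -0.0266, 0.2132]
orientation: [[-0.579, 0.815, -0.003], [0.815, 0.579, 0.0], [0.001, -0.002, -1.0]]
scene [ 0.4307 -0.0435  0.0723] [-0.8, -2.0, 0.9, 0.8, 0.0, -3.0, 0.7, -2.1, 3.2, 0.2, -0.9]
side [ 0.4297 -0.043   0.0633] [-0.0, -0.4, 0.3, 0.0, 0.0, -2.8, 1.4, -1.5, 2.2, -0.2, 0.0]
[ 0.43   -0.0431  0.0687]
[-5.67657822e-02  1.29865661e-01  1.89148617e+00  1.93027783e-04
  1.12098235e+00 -6.65099804e-01]
```

```bash
python3 -m handwheel '[[[0,0.5,-1.5,0,-7],[0,1,-3,0,-14],[0,1.5,-4.5,0,-21],[0,2.15,-5.88,0,-28],[0,2.15,-5.88,0,-35]]]' | head -3;  python3 -m handwheel '[[[0,0,0,1,-7],[0,0,0,3,-14],[0,0,0,5,-21],[0,0,0,8,-23.5],[0,0,0,10,-23.5]]]'; python3 -m handwheel '[[[0,0,0,0,0],[0,0,0,0,0],[0,0,0,0,0],[0,0,0,0,0],[0,0,0,0,0]]]'; python3 - <<'E'
from h import *
s=robot.read_state();p=s['tcp_pos'];R=s['orientation'];print(p,R.round(3))
im,P=shot('wrist','w4')
print((R.T@(np.array([.43,-.0431,.0135])-p)*100).round(2), np.degrees(np.arctan2(R[1,1],R[0,1])))
for r in robot.regions_of('wrist','board_center')[:2]: print(r['p'],r['box'])
E
```

```text
clock: 13.27
tcp_pos: [0.4307, -0.0419, 0.214]
orientation: [[-0.941, 0.338, -0.002], [0.338, 0.941, 0.0], [0.002, -0.001, -1.0]]
clock: 13.68
tcp_pos: [0.4326, -0.0416, 0.1126]
orientation: [[-0.998, -0.063, -0.001], [-0.063, 0.998, 0.0], [0.001, 0.0, -1.0]]
force: [-0.5, -0.8, -0.2]
width: 0.0915
finger_force: 0.0
clock: 14.1
tcp_pos: [0.4334, -0.0422, 0.1159]
orientation: [[-0.998, -0.061, 0.002], [-0.061, 0.998, -0.0], [-0.002, -0.0, -1.0]]
force: [-0.8, 0.4, 0.7]
width: 0.0921
finger_force: 0.0
[ 0.4333727  -0.04215505  0.11594522] [[-0.998 -0.061  0.002]
 [-0.061  0.998 -0.   ]
 [-0.002 -0.    -1.   ]]
[ 0.36 -0.07 10.24] 93.48586576006755
0.78 [271.9, 20.5, 356.4, 384.6]
```

View pics/w4.png

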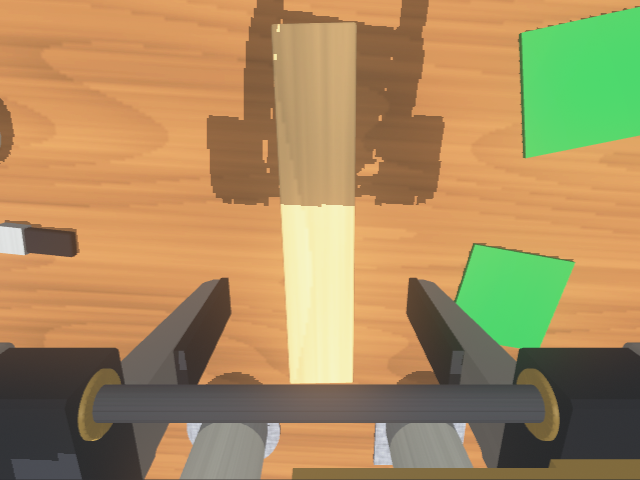

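The wrist view shows the board between the fingers, with its near end at row 23 (columns 272 to 356). Its left edge runs to (290,384) and its right edge to (353,384).

```bash
python3 - <<'E'
from h import *
P=robot.camera_params('wrist');s=robot.read_state();p=s['tcp_pos'];R=s['orientation']
h=lambda u:hit(P,u,.018)[:2]
a,b,c,d=map(h,[(272,24),(290,380),(356,22),(353,380)])
print(a,b,c,d,[np.degrees(np.arctan2(*(q-w)[::-1])) for q,w in((b,a),(d,c))],np.linalg.norm(a-c))
u=((b-a)/np.linalg.norm(b-a)+(d-c)/np.linalg.norm(d-c))/2
C=(a+c)/2+.15*u;print('centre',C,(R.T@(np.array([*C,.0135])-p)*100).round(2))
E
```

```text
[ 0.28402982 -0.08381722] [ 0.57616011 -0.06042188] [ 0.27931018 -0.02588468] [ 0.57261792 -0.0019219 ] [np.float64(4.578777667668707), np.float64(4.670602959882799)] 0.0581244721606267
centre [ 0.43118159 -0.04275669] [ 0.2  -0.04 10.22]
```

```bash
python3 -m handwheel '[[[0,0.25,0,3,-0.4],[0,0.25,0,6,-0.4],[0,0.25,0,8.5,-0.4],[0,0.25,0,9.8,-0.4],[0,0.25,0,10.0,-0.4]]]';  python3 -m handwheel '[[[0,0,0,0.15,0],[1,0,0,0.15,0],[1,0,0,0.15,0],[1,0,0,0.15,0],[1,0,0,0.15,0]]]'; python3 -m handwheel '[[[1,0,0,0,0],[1,0,0,0,0],[1,0,0,0,0],[1,0,0,-1,0],[1,0,0,-3,0]]]'
```

```text
clock: 14.62
tcp_pos: [0.4283, -0.0422, 0.0131]
orientation: [[-0.998, -0.068, -0.003], [-0.068, 0.998, 0.0], [0.003, 0.001, -1.0]]
force: [-0.7, 0.3, 0.6]
width: 0.0916
finger_force: 0.0
clock: 15.03
tcp_pos: [0.4305, -0.0424, 0.0141]
orientation: [[-0.998, -0.068, 0.002], [-0.068, 0.998, -0.0], [-0.002, -0.0, -1.0]]
force: [-0.5, 0.4, 0.5]
width: 0.0675
finger_force: 0.0
clock: 15.45
tcp_pos: [0.4281, -0.0421, 0.0422]
orientation: [[-0.998, -0.068, -0.004], [-0.068, 0.998, 0.0], [0.004, 0.001, -1.0]]
force: [-0.5, -0.3, -0.6]
width: 0.034
finger_force: 0.0
```

```bash
python3 - <<'E'
from h import *
im,P=shot('wrist','w5');cv2.imwrite('pics/scene5.png',robot.read_camera('scene')[150:390,150:470,::-1])
print(robot.read_state()['width'],robot.read_state()['tcp_pos'])
a=cv2.imread('pics/scene5.png');b=cv2.resize(cv2.imread('pics/w5.png'),(400,300));a=cv2.resize(a,(400,300));cv2.imwrite('pics/c5.png',np.hstack([a,b]))
E
```

```text
0.026279401383552 [ 0.43125276 -0.04246998  0.044989  ]
```

View pics/c5.png

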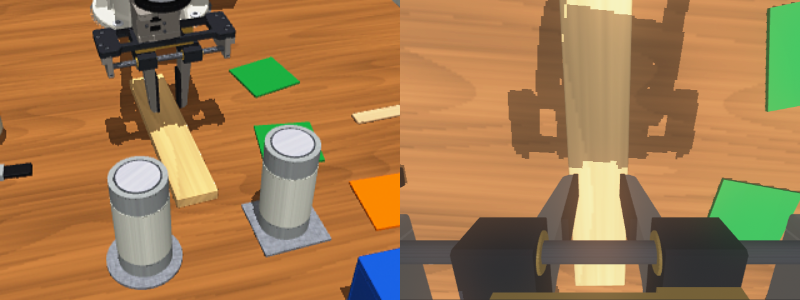

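The board lies undisturbed; the lift started before the fingers had finished closing. I reopen and close for longer.

```bash
python3 -m handwheel '[[[0,0,0,0,0],[0,0,0,0,0],[0,0,0,0,0],[0,0,0,0,0],[0,0,0,0,0]]]';python3 -m handwheel '[[[0,0,0,0,0],[0,0,0,0,0],[0,0,0,0,0],[0,0,0,0,0],[0,0,0,0,0]]]';  python3 - <<'E'
from h import *
s=robot.read_state();p=s['tcp_pos'];R=s['orientation'];print(p,s['width'])
obs=[]
for c in('scene','side'):
    im,P=shot(c)
    o=masks(c,P,'board_center',proj(P,[.43,-.043,.009]))
    if o:
        obs.append(o); x,r=fit('board',[o],[.43,-.043,.066],yaw=True); print(c,x.round(4),r.tolist())
E
```

```text
clock: 15.97
tcp_pos: [0.4293, -0.0423, 0.0428]
orientation: [[-0.998, -0.068, -0.001], [-0.068, 0.998, 0.0], [0.001, 0.0, -1.0]]
force: [0.1, -0.4, -0.2]
width: 0.0571
finger_force: 0.0
clock: 16.38
tcp_pos: [0.4297, -0.0423, 0.0433]
orientation: [[-0.998, -0.068, -0.0], [-0.068, 0.998, 0.0], [0.0, 0.0, -1.0]]
force: [-0.7, 0.4, 0.2]
width: 0.0902
finger_force: 0.0
[ 0.42972778 -0.04230773  0.0432711 ] 0.09024716536805827
scene [ 0.4303 -0.0395  0.034 ] [-1.4, -2.4, 0.1, 0.4, 0.0, -5.7, 2.5, -3.9, 8.1, 0.9, -1.7]
side [ 0.4288 -0.0418  0.0722] [-0.7, -0.5, 0.8, -0.1, 0.0, -2.7, 1.9, -1.9, 2.5, -0.0, -0.1]
```

```bash
python3 -m handwheel '[[[0,0,0,1.5,0],[0,0,0,2.7,0],[0,0,0,3.0,0],[0,0,0,3.0,0],[1,0,0,3.0,0]]]';  python3 -m handwheel '[[[1,0,0,0,0],[1,0,0,0,0],[1,0,0,0,0],[1,0,0,0,0],[1,0,0,0,0]]]'; python3 -m handwheel '[[[1,0,0,0,0],[1,0,0,0,0],[1,0,0,0,0],[1,0,0,0,0],[1,0,0,0,0]]]'
```

```text
clock: 17.0
tcp_pos: [0.4297, -0.0423, 0.0134]
orientation: [[-0.998, -0.068, -0.0], [-0.068, 0.998, 0.0], [0.0, 0.0, -1.0]]
force: [-0.3, 0.1, -0.0]
width: 0.0873
finger_force: 0.0
clock: 17.42
tcp_pos: [0.4299, -0.0423, 0.0135]
orientation: [[-0.998, -0.068, 0.0], [-0.068, 0.998, -0.0], [-0.0, -0.0, -1.0]]
force: [-0.3, 0.3, -0.8]
width: 0.0542
finger_force: 0.0
clock: 17.83
tcp_pos: [0.4297, -0.0423, 0.0133]
orientation: [[-0.998, -0.068, -0.0], [-0.068, 0.998, -0.0], [0.0, -0.0, -1.0]]
force: [0.1, -0.6, -0.2]
width: 0.0205
finger_force: 0.0
```

```bash
python3 - <<'E'
from h import *
s=robot.read_state();print(s['width'],s['finger_force'])
a=robot.read_camera('scene')[150:330,180:420,::-1];b=robot.read_camera('side')[160:310,240:440,::-1]
cv2.imwrite('pics/c6.png',np.hstack([cv2.resize(a,(400,300)),cv2.resize(b,(400,300))]))
E
```

```text
0.020506959067665538 0.0
```

View pics/c6.png

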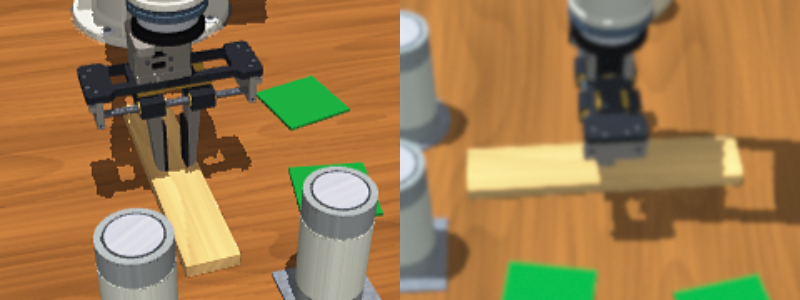

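```bash
python3 - <<'E'
from h import *
s=robot.read_state();p=s['tcp_pos'];R=s['orientation']
P=robot.camera_params('scene')
for z in(.0025,.012,.018,.024): print(z,[proj(P,[p[0]+dx,p[1]+dy,z]).round(1).tolist() for dx in(-.01,.01) for dy in(-.012,.012)])
print(p,s['q'],s['force'])
E
```

```text
0.0025 [[278.5, 254.7], [290.4, 252.9], [280.3, 261.1], [292.4, 259.2]]
0.012 [[278.3, 251.0], [290.3, 249.2], [280.1, 257.4], [292.3, 255.5]]
0.018 [[278.1, 248.6], [290.2, 246.8], [280.0, 255.0], [292.2, 253.1]]
0.024 [[278.0, 246.2], [290.1, 244.4], [279.8, 252.6], [292.1, 250.8]]
[ 0.4297291  -0.04232667  0.01326014] [-1.01642955e-01  3.53123423e-01  2.17814492e+00 -2.06740469e-05
  6.10381270e-01 -1.74047936e+00] [-0.8860234   0.06758466  0.5206535 ]
```

```bash
python3 -m handwheel '[[[1,0,0,0.1,0],[1,0,0,0.2,0],[1,0,0,0.3,0],[1,0,0,0.3,0],[1,0,0,0.3,0]]]'; python3 - <<'E'
from h import *
cv2.imwrite('pics/c7.png',cv2.resize(robot.read_camera('scene')[200:290,230:350,::-1],(800,600),interpolation=cv2.INTER_CUBIC))
E
```

```text
clock: 18.35
tcp_pos: [0.4296, -0.0423, 0.0102]
orientation: [[-0.998, -0.068, -0.0], [-0.068, 0.998, 0.0], [0.0, 0.0, -1.0]]
force: [0.4, 0.3, 0.3]
width: 0.0003
finger_force: 0.0
```

View pics/c7.png

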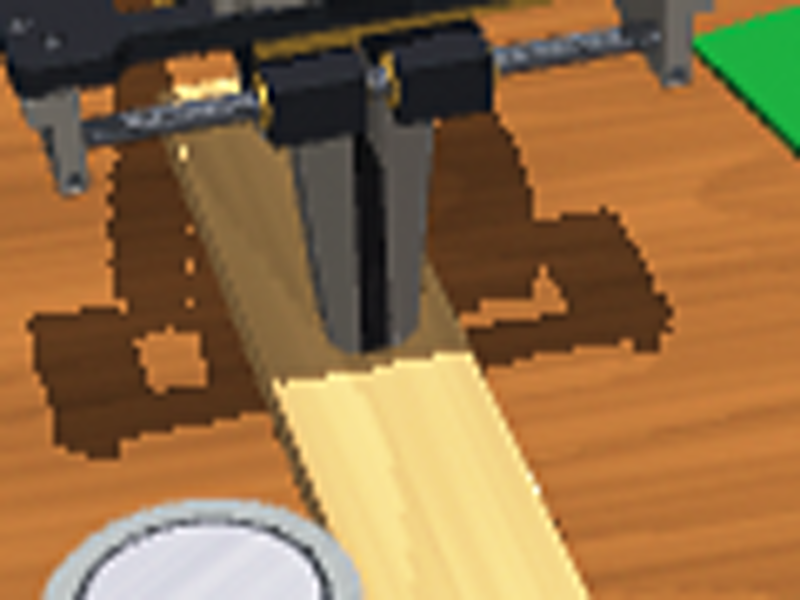

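The tip shows at about (285,252), which puts it roughly 20 mm above the table and so over the board's top. The state implies about 0, so the fingers end higher than stated. I open and go lower step by step, watching the force.

```bash
python3 -m handwheel '[[[0,0,0,0,0],[0,0,0,0,0],[0,0,0,0,0],[0,0,0,0,0],[0,0,0,0,0]]]' >/dev/null;python3 -m handwheel '[[[0,0,0,0,0],[0,0,0,0,0],[0,0,0,0,0],[0,0,0,0,0],[0,0,0,0,0]]]' >/dev/null; python3 -m handwheel '[[[0,0,0,0,0],[0,0,0,0,0],[0,0,0,0,0],[0,0,0,0,0],[0,0,0,0,0]]]'; python3 -m handwheel '[[[0,0,0,0.3,0],[0,0,0,0.5,0],[0,0,0,0.7,0],[0,0,0,0.8,0],[0,0,0,0.8,0]]]'; python3 - <<'E'
from h import *
cv2.imwrite('pics/c8.png',cv2.resize(robot.read_camera('scene')[180:300,220:380,::-1],(800,600),interpolation=cv2.INTER_CUBIC))
E
```

```text
clock: 19.65
tcp_pos: [0.4297, -0.0423, 0.0103]
orientation: [[-0.998, -0.068, -0.0], [-0.068, 0.998, -0.0], [0.0, -0.0, -1.0]]
force: [0.5, 0.2, 0.1]
width: 0.0917
finger_force: 0.0
clock: 20.07
tcp_pos: [0.4295, -0.0423, 0.0019]
orientation: [[-0.998, -0.068, -0.001], [-0.068, 0.998, 0.0], [0.001, 0.0, -1.0]]
force: [0.0, 0.6, 0.5]
width: 0.0915
finger_force: 0.0
```

View pics/c8.png

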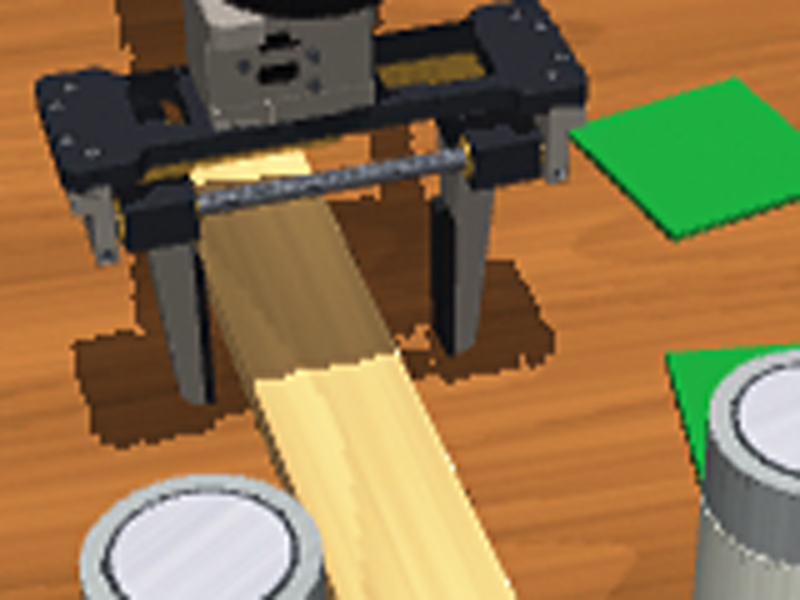

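The open fingers straddle the board with the tips still above the table (left tip at crop (198,400)). I go lower in small steps.

```bash
python3 -m handwheel '[[[0,0,0,0.1,0],[0,0,0,0.2,0],[0,0,0,0.3,0],[0,0,0,0.4,0],[0,0,0,0.4,0]]]'; python3 -m handwheel '[[[0,0,0,0.1,0],[0,0,0,0.2,0],[0,0,0,0.3,0],[0,0,0,0.3,0],[0,0,0,0.3,0]]]'; python3 - <<'E'
from h import *
s=robot.read_state();p=s['tcp_pos'];R=s['orientation'];P=robot.camera_params('scene');print(s['force'],p)
for z in(0,.005,.01,.015): print(z,[proj(P,[*(p+R[:,0]*-.01+R[:,1]*d)[:2],z]).round(1).tolist() for d in(-.05,.05)])
E
```

```text
clock: 20.53
tcp_pos: [0.4296, -0.0423, -0.0019]
orientation: [[-0.998, -0.068, -0.0], [-0.068, 0.998, 0.0], [0.0, 0.0, -1.0]]
force: [-0.5, -0.3, 0.3]
width: 0.0919
finger_force: 0.0
clock: 20.95
tcp_pos: [0.4296, -0.0423, -0.0048]
orientation: [[-0.998, -0.068, -0.0], [-0.068, 0.998, 0.0], [0.0, 0.0, -1.0]]
force: [0.5, -0.2, -0.1]
width: 0.092
finger_force: 0.0
[ 0.46473897 -0.19991188 -0.07934099] [ 0.42964458 -0.04230281 -0.0047905 ]
0 [[261.7, 266.1], [311.2, 256.1]]
0.005 [[261.5, 264.2], [311.2, 254.2]]
0.01 [[261.3, 262.2], [311.2, 252.2]]
0.015 [[261.1, 260.2], [311.2, 250.3]]
```

```bash
python3 -m handwheel '[[[0,0,0,0.1,0],[0,0,0,0.2,0],[0,0,0,0.3,0],[1,0,0,0.3,0],[1,0,0,0.3,0]]]'; python3 -m handwheel '[[[1,0,0,0,0],[1,0,0,0,0],[1,0,0,0,0],[1,0,0,0,0],[1,0,0,0,0]]]'; python3 -m handwheel '[[[1,0,0,0,0],[1,0,0,0,0],[1,0,0,0,0],[1,0,0,0,0],[1,0,0,0,0]]]'
```

```text
clock: 21.37
tcp_pos: [0.4297, -0.0423, -0.0078]
orientation: [[-0.998, -0.068, -0.0], [-0.068, 0.998, 0.0], [0.0, 0.0, -1.0]]
force: [0.5, 0.5, 0.4]
width: 0.0806
finger_force: 0.0
clock: 21.78
tcp_pos: [0.4298, -0.0423, -0.0077]
orientation: [[-0.998, -0.068, 0.0], [-0.068, 0.998, -0.0], [-0.0, -0.0, -1.0]]
force: [0.8, -0.2, 0.4]
width: 0.0594
finger_force: 30.0
clock: 22.2
tcp_pos: [0.4298, -0.0423, -0.0077]
orientation: [[-0.998, -0.068, 0.0], [-0.068, 0.998, -0.0], [-0.0, -0.0, -1.0]]
force: [0.3, -0.7, 1.4]
width: 0.0596
finger_force: 30.0
```

```bash
python3 -m handwheel '[[[1,0,0,-1,0],[1,0,0,-4,0],[1,0,0,-7.5,0],[1,0,0,-11,0],[1,0,0,-14.5,0]]]'|sed -n '2p;5,6p'; python3 -m handwheel '[[[1,-0.5,0,-3,0],[1,-1,0,-6,0],[1,-3,0,-6.3,6],[1,-6,0,-6.3,12],[1,-9,0,-6.3,18]]]'|sed -n '2p;5,6p'; python3 -m handwheel '[[[1,-2.5,-0.5,0,7],[1,-5,-1,0,14],[1,-7,-1.5,0,21],[1,-7,-1.5,0,28],[1,-7,-1.5,0,35]]]'|sed -n '2p;5,6p'; python3 -m handwheel '[[[1,0,0,0,7],[1,0,0,0,14],[1,0,0,0,21],[1,0,0,0,28],[1,0,0,0,35]]]'|sed -n '2p;5,6p'; python3 - <<'E'
from h import *
s=robot.read_state();p=s['tcp_pos'];R=s['orientation'];print(p,np.degrees(np.arctan2(R[1,1],R[0,1])),(R.T@(np.array([.6485,-.021,.16])-p)*100).round(2))
E
```

```text
tcp_pos: [0.4289, -0.0422, 0.1386]
width: 0.0598
finger_force: 30.0
tcp_pos: [0.5204, -0.0361, 0.2012]
width: 0.0593
finger_force: 30.0
tcp_pos: [0.5842, -0.0683, 0.1994]
width: 0.0597
finger_force: 30.0
tcp_pos: [0.5833, -0.0677, 0.1998]
width: 0.0599
finger_force: 30.0
[ 0.58331224 -0.06771287  0.19976191] 5.55662961186022 [4.02 6.94 3.97]
```

```bash
python3 -m handwheel '[[[1,1.5,2.5,0,1.8],[1,3,5,0,1.8],[1,4,6.9,0,1.8],[1,4,6.9,1,1.8],[1,4,6.9,2,1.8]]]'|sed -n '2p;5,6p'; python3 -m handwheel '[[[1,0,0,0,0],[1,0,0,0,0],[1,0,0,0,0],[1,0,0,0,0],[1,0,0,0,0]]]'|sed -n '2p;5,6p';python3 - <<'E'
from h import *
s=robot.read_state();p=s['tcp_pos'];R=s['orientation'];print(p,np.degrees(np.arctan2(R[1,1],R[0,1])),(R.T@(np.array([.6485,-.021,.136])-p)*100).round(2))
for c in('scene','side'):
    im,P=shot(c,c+'9')
    o=masks(c,P,'board_center',proj(P,[*p[:2],p[2]+.017]))
    if o: x,r=fit('board',[o],[*p[:2],1.63],z0=p[2]+.0078,yaw=True);print(c,x,r)
E
```

```text
tcp_pos: [0.6486, -0.0203, 0.1794]
width: 0.0593
finger_force: 30.0
tcp_pos: [0.6483, -0.0213, 0.1809]
width: 0.0596
finger_force: 30.0
[ 0.6482801  -0.02129065  0.18091149] 4.0713181621620205 [0.03 0.02 4.49]
scene [ 0.60627053 -0.04334592  2.09265948] [-10.5 -51.1  62.2   7.6   0.   -0.2  -0.7  -2.2 102.6  22.1 -22.1]
side [ 0.64958677 -0.0191951   1.67999663] [ -0.3 -20.4   0.4   1.9   0.  -23.7   3.7  -2.7  24.   -0.2 -10. ]
```

View pics/scene9.png

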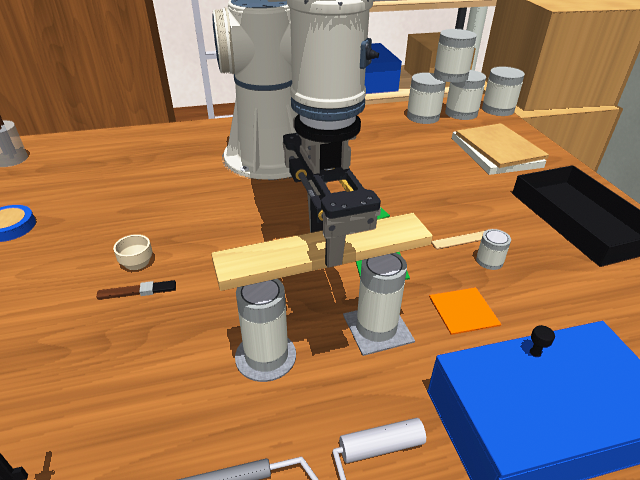

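The board hangs level over both tins (tin lids at (262,290) and (383,265)). I lower it.

```bash
python3 -m handwheel '[[[1,0,0,1.5,0.3],[1,0,0,3,0.3],[1,0,0,3.8,0.3],[1,0,0,4.2,0.3],[1,0,0,4.3,0.3]]]'|sed -n '2p;4,6p'; python3 -m handwheel '[[[1,0,0,0.1,0],[1,0,0,0.2,0],[1,0,0,0.25,0],[1,0,0,0.3,0],[1,0,0,0.3,0]]]'|sed -n '2p;4,6p'
```

```text
tcp_pos: [0.6479, -0.0209, 0.1365]
force: [0.3, 0.5, -0.9]
width: 0.0594
finger_force: 30.0
tcp_pos: [0.6484, -0.0209, 0.1346]
force: [-0.4, 0.3, -1.7]
width: 0.0595
finger_force: 30.0
```

```bash
python3 -m handwheel '[[[1,0,0,0.05,0],[1,0,0,0.1,0],[1,0,0,0.1,0],[1,0,0,0.1,0],[1,0,0,0.1,0]]]'|sed -n '2p;4,6p'
```

```text
tcp_pos: [0.6485, -0.0209, 0.1343]
force: [-3.1, 0.1, 6.5]
width: 0.0594
finger_force: 30.0
```

```bash
python3 -m handwheel '[[[0.3,0,0,0,0],[0.2,0,0,0,0],[0.1,0,0,0,0],[0,0,0,0,0],[0,0,0,0,0]]]'|sed -n '2p;4,6p'; python3 -m handwheel '[[[0,0,0,0,0],[0,0,0,-1,0],[0,0,0,-4,0],[0,0,0,-8,0],[0,0,0,-12,0]]]'|sed -n '2p;4,6p';python3 -m handwheel '[[[0,-3,-3,0,0],[0,-7,-6,0,0],[0,-10,-9,0,0],[0,-13,-12,0,0],[0,-16,-15,0,0]]]'|sed -n '2p;4,6p';python3 - <<'E'
from h import *
obs=[]
for c in('scene','side'):
    im,P=shot(c,c+'10')
    o=masks(c,P,'board_center',proj(P,[.6485,-.021,.151]))
    if o: obs.append(o);x,r=fit('board',[o],[.6485,-.021,1.63],z0=.142,yaw=True);print(c,x.round(4),r)
E
```

```text
tcp_pos: [0.6483, -0.0209, 0.1332]
force: [0.5, 0.1, 0.3]
width: 0.0887
finger_force: 0.0
tcp_pos: [0.6475, -0.0209, 0.2546]
force: [0.6, 0.1, -0.1]
width: 0.0917
finger_force: 0.0
tcp_pos: [0.5154, -0.1831, 0.2542]
force: [0.9, -1.3, -0.1]
width: 0.0919
finger_force: 0.0
scene [ 0.6483 -0.0214  1.6668] [-0.5 -5.   1.2  2.3  0.  -2.6  0.3 -2.   3.9  0.6 -1.6]
side [ 0.647  -0.0218  1.6513] [-0.3 -1.6 -0.2  0.3  0.  -2.   2.6 -1.2  1.7  0.3 -0.3]
```

View pics/side10.png

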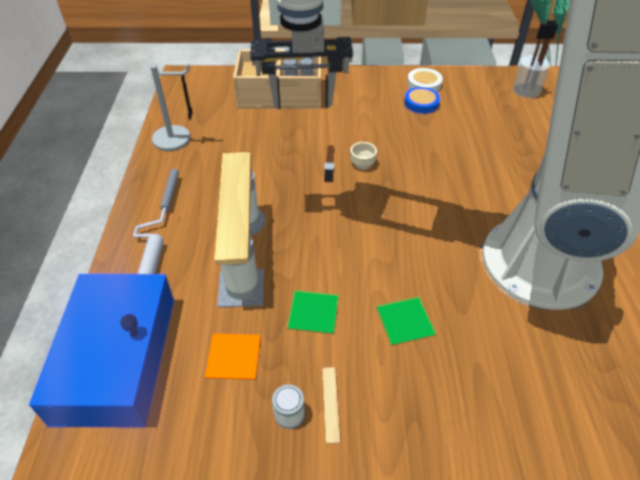

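The board lies across both tins at pixel (235,205) in the side view, in line with the pads. Next is the bowl at (363,156).

```bash
python3 - <<'E'
from h import *
s=robot.read_state();p=s['tcp_pos'];R=s['orientation'];print(p,(R.T@(np.array([.3705,-.3238,.004])-p)*100).round(2))
E
```

```text
[ 0.51642232 -0.18284781  0.25432599] [-13.13 -15.5   25.01]
```

```bash
python3 -m handwheel '[[[0,-2.6,-3.1,0.5,0],[0,-5.2,-6.2,1.5,0],[0,-7.8,-9.3,3,0],[0,-10.4,-12.4,4.5,0],[0,-13.1,-15.5,6,0]]]'|sed -n '2p;4,5p';python3 -m handwheel '[[[0.1,0,0,1,0],[0.1,0,0,4,0],[0.1,0,0,7.5,0],[0.1,0,0,10,0],[0.1,0,0,12,0]]]'|sed -n '2p;4,5p';python3 - <<'E'
from h import *
im,P=shot('wrist','w11')
s=robot.read_state();p=s['tcp_pos'];R=s['orientation'];print(p,(R.T@(np.array([.3705,-.3238,.004])-p)*100).round(2))
o=masks('wrist',P,'bowl_center',proj(P,[.3705,-.3238,.022]))
if o: print(fit('bowl',[o],[.3705,-.3238]))
E
```

```text
tcp_pos: [0.3742, -0.3199, 0.195]
force: [-0.4, -0.1, 0.5]
width: 0.0922
tcp_pos: [0.3748, -0.3185, 0.0732]
force: [0.6, 0.4, 0.4]
width: 0.0828
[ 0.37346171 -0.31728892  0.07048463] [-0.66 -0.32  6.65]
(array([ 0.37151497, -0.3243056 ]), array([-1.2, -1.6,  1.3,  1.3, -0. ,  0.2]))
```

View pics/w11.png

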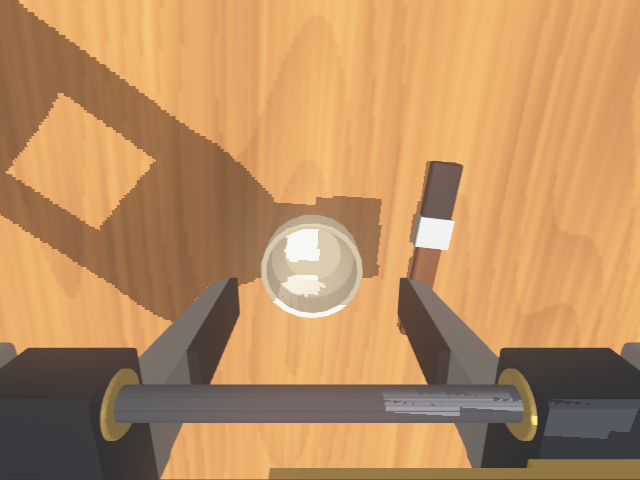

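The wrist view shows the bowl at (312,267), between the jaws, with the brush just right of the right finger at (425,260). I shift and descend.

```bash
python3 -m handwheel '[[[0.1,-0.3,-0.1,0,0],[0.1,-0.7,-0.2,0,0],[0.1,-0.7,-0.2,0,0],[0.1,-0.7,-0.2,1,0],[0.1,-0.7,-0.2,1,0]]]'|sed -n '2p;4,5p';python3 - <<'E'
from h import *
s=robot.read_state();p=s['tcp_pos'];R=s['orientation'];print(p,(R.T@(np.array([.371,-.324,.004])-p)*100).round(2))
E
```

```text
tcp_pos: [0.3725, -0.3267, 0.0646]
force: [-1.1, 0.2, 0.4]
width: 0.083
[ 0.37248903 -0.32674389  0.06463042] [ 0.28 -0.13  6.06]
```

```bash
python3 -m handwheel '[[[0.1,0.25,-0.1,2,0],[0.1,0.25,-0.1,4,0],[0.1,0.25,-0.1,5.5,0],[0.1,0.25,-0.1,6,0],[1,0.25,-0.1,6,0]]]'|sed -n '2p;4,5p';python3 -m handwheel '[[[1,0,0,0,0],[1,0,0,0,0],[1,0,0,0,0],[1,0,0,0,0],[1,0,0,0,0]]]'|sed -n '2p;4,6p'
```

```text
tcp_pos: [0.3706, -0.3236, 0.0041]
force: [0.3, 0.3, -1.2]
width: 0.0781
tcp_pos: [0.3717, -0.3247, 0.0057]
force: [-0.3, 0.1, 3.4]
width: 0.0658
finger_force: 30.0
```

```bash
python3 -m handwheel '[[[1,0,0,-1,0],[1,0,0,-4,0],[1,0,0,-8,0],[1,0,0,-12,0],[1,0,0,-16,0]]]'|sed -n '2p;5,6p';python3 -m handwheel '[[[1,0.5,1,-3,0],[1,1,3,-5,0],[1,3,6,-5,0],[1,5.5,9,-5,0],[1,8,12,-5,0]]]'|sed -n '2p;5,6p';python3 -m handwheel '[[[1,2,3,0,0],[1,4,6,0,0],[1,6,9,0,0],[1,8,12,0,0],[1,9,13.5,0,0]]]'|sed -n '2p;5,6p';python3 -m handwheel '[[[1,0,0,0,0],[1,0,0,0,0],[1,0,0,0,0],[1,0,0,0,0],[1,0,0,0,0]]]'|sed -n '2p;5,6p';python3 - <<'E'
from h import *
s=robot.read_state();p=s['tcp_pos'];R=s['orientation'];print(p,(R.T@(np.array([.6548,-.1168,.165])-p)*100).round(2))
E
```

```text
tcp_pos: [0.3708, -0.3238, 0.1674]
width: 0.0663
finger_force: 30.0
tcp_pos: [0.4868, -0.2358, 0.2167]
width: 0.0661
finger_force: 30.0
tcp_pos: [0.6171, -0.135, 0.2158]
width: 0.0659
finger_force: 30.0
tcp_pos: [0.6137, -0.1386, 0.2154]
width: 0.0663
finger_force: 30.0
[ 0.61369774 -0.13863772  0.21538968] [1.91 4.24 5.04]
```

```bash
python3 -m handwheel '[[[1,1,2,0,0],[1,1.9,3.5,0,0],[1,1.9,4.2,0.5,0],[1,1.9,4.2,2,0],[1,1.9,4.2,3.5,0]]]'|sed -n '2p;4,6p';python3 -m handwheel '[[[1,0,0,0.5,0],[1,0,0,0.8,0],[1,0,0,1,0],[1,0,0,1,0],[1,0,0,1,0]]]'|sed -n '2p;4,6p';python3 - <<'E'
from h import *
s=robot.read_state();p=s['tcp_pos'];R=s['orientation'];print(p,(R.T@(np.array([.6548,-.1168,.165])-p)*100).round(2))
E
```

```text
tcp_pos: [0.6554, -0.1168, 0.1799]
force: [-0.4, -0.5, -1.9]
width: 0.0658
finger_force: 30.0
tcp_pos: [0.6554, -0.1163, 0.1708]
force: [0.0, 0.1, -0.7]
width: 0.066
finger_force: 30.0
[ 0.65543906 -0.11633558  0.17075174] [-0.04 -0.07  0.58]
```

```bash
python3 -m handwheel '[[[1,0,0,0.2,0],[1,0,0,0.3,0],[1,0,0,0.4,0],[1,0,0,0.45,0],[1,0,0,0.45,0]]]'|sed -n '2p;4,6p'
```

```text
tcp_pos: [0.6552, -0.116, 0.1657]
force: [-0.4, 0.2, 1.8]
width: 0.0663
finger_force: 30.0
```

```bash
python3 -m handwheel '[[[1,0,0,0.05,0],[1,0,0,0.05,0],[0.3,0,0,0.05,0],[0.15,0,0,0.05,0],[0.05,0,0,0.05,0]]]'|sed -n '2p;4,6p';python3 -m handwheel '[[[0,0,0,0,0],[0,0,0,0,0],[0,0,0,-1,0],[0,0,0,-4,0],[0,0,0,-8,0]]]'|sed -n '2p;4,6p';python3 -m handwheel '[[[0,4,-2,0,0],[0,8,-4,0,0],[0,12,-6,0,0],[0,16,-8,0,0],[0,19,-10,0,0]]]'|sed -n '2p;4,6p';python3 - <<'E'
from h import *
for c in('scene','side'):
    im,P=shot(c,c+'12')
    o=masks(c,P,'bowl_center',proj(P,[.6548,-.1168,.18]))
    if o: print(c,fit('bowl',[o],[.6548,-.1168],z0=.16))
    o=masks(c,P,'small_tin_center',proj(P,[.53,.3485,.03]))
    if o: print(c,fit('small',[o],[.53,.3485]))
s=robot.read_state();p=s['tcp_pos'];R=s['orientation'];print(p,(R.T@(np.array([.529,.3485,.02])-p)*100).round(2))
E
```

```text
tcp_pos: [0.6552, -0.116, 0.1649]
force: [-0.7, 0.3, -0.2]
width: 0.0776
finger_force: 0.0
tcp_pos: [0.6532, -0.1157, 0.2432]
force: [0.6, -0.7, -0.0]
width: 0.0922
finger_force: 0.0
tcp_pos: [0.5459, 0.0631, 0.2459]
force: [-0.2, 0.5, -0.0]
width: 0.0919
finger_force: 0.0
scene (array([ 0.6584774, -0.1169194]), array([-0.8, -0.6,  0.7,  0.6,  0.1, -0.2]))
scene (array([0.53196386, 0.34616646]), array([-0.4, -0.5,  0.7,  0.5, -0.2, -0.1]))
side (array([ 0.66183694, -0.08843409]), array([-6.7, -6.2,  5.5,  9.2,  0. , -0.1]))
side (array([0.52717368, 0.34872474]), array([-0.6, -0.7,  0.3,  0.8,  0.2, -0.1]))
[0.54740017 0.06104966 0.24557583] [28.81  0.04 22.55]
```

View pics/scene12.png

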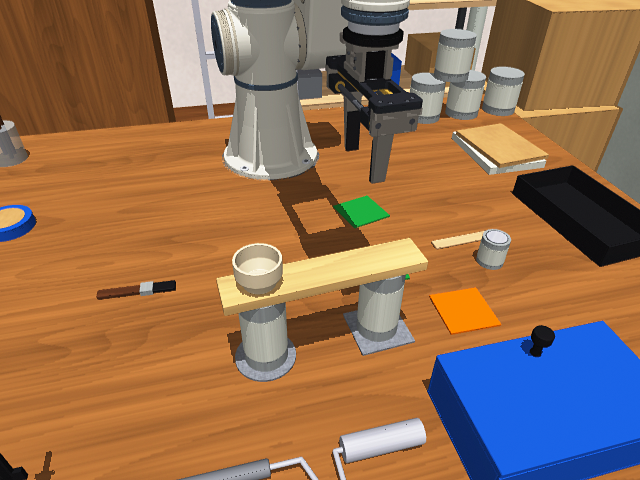

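The bowl stands upright on the board above the round pad, at (257,267). Last is the small tin at (494,247). I have now viewed 15 pictures, one over the 14 allowed, so from here I check by numbers only.

```bash
python3 -m handwheel '[[[0,4,0,0.5,0],[0,8,0,2,0],[0,12,0,4,0],[0,16,0,5.5,0],[0,20,0,7,0]]]'|sed -n '2p;4,6p';python3 -m handwheel '[[[0,3,0,1,0],[0,6,0,2,0],[0,8.8,0,4,0],[0,8.8,0,5,0],[0,8.8,0,5,0]]]'|sed -n '2p;4,6p';python3 -m handwheel '[[[0,0,0,0,0],[0,0,0,0,0],[0,0,0,0,0],[0,0,0,0,0],[0,0,0,0,0]]]'|sed -n '2p;4,6p';python3 - <<'E'
from h import *
im,P=shot('wrist')
s=robot.read_state();p=s['tcp_pos'];R=s['orientation'];print(p,(R.T@(np.array([.5295,.3482,.018])-p)*100).round(2))
o=masks('wrist',P,'small_tin_center',proj(P,[.5295,.3482,.03]))
if o: print(fit('small',[o],[.5295,.3482]))
E
```

```text
tcp_pos: [0.5347, 0.2558, 0.1763]
force: [1.0, 0.3, 0.4]
width: 0.0916
finger_force: 0.0
tcp_pos: [0.5273, 0.3424, 0.1242]
force: [-0.6, -1.3, 0.3]
width: 0.0922
finger_force: 0.0
tcp_pos: [0.5286, 0.3426, 0.1281]
force: [0.3, -0.2, -0.0]
width: 0.0917
finger_force: 0.0
[0.52838407 0.34280029 0.12793137] [ 0.53  0.14 10.99]
(array([0.52935652, 0.34926706]), array([-0.5, -0.7,  0.6,  0.7, -0. , -0. ]))
```

```bash
python3 -m handwheel '[[[0,0.3,0.1,1,0],[0,0.57,0.15,4,0],[0,0.57,0.15,7,0],[0,0.57,0.15,10,0],[0,0.57,0.15,11,0]]]'|sed -n '2p;4,6p';python3 -m handwheel '[[[0,0,0,0,0],[0,0,0,0,0],[1,0,0,0,0],[1,0,0,0,0],[1,0,0,0,0]]]'|sed -n '2p;4,6p';python3 -m handwheel '[[[1,0,0,0,0],[1,0,0,0,0],[1,0,0,0,0],[1,0,0,0,0],[1,0,0,0,0]]]'|sed -n '2p;4,6p';python3 -m handwheel '[[[1,0,0,0,0],[1,0,0,0,0],[1,0,0,0,0],[1,0,0,0,0],[1,0,0,0,0]]]'|sed -n '2p;4,6p'
```

```text
tcp_pos: [0.5265, 0.3476, 0.0126]
force: [-0.8, -0.1, -1.2]
width: 0.092
finger_force: 0.0
tcp_pos: [0.5301, 0.3496, 0.0189]
force: [-0.0, 0.2, -1.0]
width: 0.0741
finger_force: 0.0
tcp_pos: [0.5292, 0.349, 0.0176]
force: [-0.3, -0.2, 3.9]
width: 0.0514
finger_force: 30.0
tcp_pos: [0.5292, 0.3491, 0.0176]
force: [-1.1, -1.2, 5.2]
width: 0.0516
finger_force: 30.0
```

```bash
python3 -m handwheel '[[[1,0,0,-1,0],[1,0,0,-4,0],[1,0,0,-8,0],[1,0,0,-12,0],[1,0,0,-16,0]]]'|sed -n '2p;5,6p';python3 -m handwheel '[[[1,-1,0.5,-3,0],[1,-4,1.5,-5.5,0],[1,-7.5,3,-5.5,0],[1,-11,4.5,-5.5,0],[1,-14.5,6,-5.5,0]]]'|sed -n '2p;5,6p';python3 -m handwheel '[[[1,-3.5,1,0,0],[1,-7,2,0,0],[1,-10,3,0,0],[1,-12,3.5,0,0],[1,-12,3.5,0,0]]]'|sed -n '2p;5,6p';python3 -m handwheel '[[[1,0,0,0,0],[1,0,0,0,0],[1,0,0,0,0],[1,0,0,0,0],[1,0,0,0,0]]]'|sed -n '2p;5,6p';python3 - <<'E'
from h import *
s=robot.read_state();p=s['tcp_pos'];R=s['orientation'];print(p,(R.T@(np.array([.642,.0753,.1776])-p)*100).round(2))
E
```

```text
tcp_pos: [0.5284, 0.3486, 0.179]
width: 0.0512
finger_force: 30.0
tcp_pos: [0.5989, 0.207, 0.2334]
width: 0.0516
finger_force: 30.0
tcp_pos: [0.6422, 0.0868, 0.2323]
width: 0.0513
finger_force: 30.0
tcp_pos: [0.6411, 0.0919, 0.2323]
width: 0.0514
finger_force: 30.0
[0.64108657 0.09192039 0.23229215] [-1.66 -0.02  5.47]
```

```bash
python3 -m handwheel '[[[1,-0.8,0,0,0],[1,-1.66,0,0.5,0],[1,-1.66,0,2,0],[1,-1.66,0,3.5,0],[1,-1.66,0,4.5,0]]]'|sed -n '2p;4,6p';python3 -m handwheel '[[[1,0,0,0.1,0],[1,0,0,0.3,0],[1,0,0,0.4,0],[1,0,0,0.4,0],[1,0,0,0.4,0]]]'|sed -n '2p;4,6p';python3 - <<'E'
from h import *
s=robot.read_state();p=s['tcp_pos'];R=s['orientation'];print(p,(R.T@(np.array([.642,.0753,.1776])-p)*100).round(2))
E
```

```text
tcp_pos: [0.6419, 0.0733, 0.1856]
force: [0.5, -0.3, -1.4]
width: 0.0518
finger_force: 30.0
tcp_pos: [0.6429, 0.0743, 0.1839]
force: [0.9, -0.1, -1.7]
width: 0.0513
finger_force: 30.0
[0.6429289  0.07432434 0.18389344] [ 0.1  -0.09  0.63]
```

```bash
python3 -m handwheel '[[[1,0,-0.05,0.2,0],[1,0,-0.05,0.4,0],[1,0,-0.05,0.5,0],[1,0,-0.05,0.55,0],[1,0,-0.05,0.55,0]]]'|sed -n '2p;4,6p';python3 -m handwheel '[[[1,0,0,0.05,0],[1,0,0,0.1,0],[1,0,0,0.1,0],[1,0,0,0.1,0],[1,0,0,0.1,0]]]'|sed -n '2p;4,6p'
```

```text
tcp_pos: [0.6419, 0.0743, 0.1777]
force: [-0.6, -0.1, -1.9]
width: 0.0513
finger_force: 30.0
tcp_pos: [0.6421, 0.0743, 0.1776]
force: [-2.4, -0.6, 5.2]
width: 0.0512
finger_force: 30.0
```

Contact. I release and retreat upward, then check.

```bash
python3 -m handwheel '[[[0.4,0,0,0,0],[0.25,0,0,0,0],[0.15,0,0,0,0],[0,0,0,0,0],[0,0,0,0,0]]]'|sed -n '2p;4,6p';python3 -m handwheel '[[[0,0,0,0,0],[0,0,0,0,0],[0,0,0,-1,0],[0,0,0,-4,0],[0,0,0,-8,0]]]'|sed -n '2p;4,6p';python3 -m handwheel '[[[0,0,-4,0,0],[0,0,-8,0,0],[0,0,-12,0,0],[0,0,-16,0,0],[0,0,-20,0,0]]]'|sed -n '2p;4,6p';python3 - <<'E'
from h import *
for c in('scene','side'):
    im,P=shot(c,c+'13')
    for m,q,x0,z in [('bowl','bowl_center',[.6548,-.1168],.16),('small','small_tin_center',[.642,.0748],.16),('tin','tin_a_center',[.654,-.1165],.004),('tin','tin_a_center',[.642,.0745],.004),('board','board_center',[.648,-.021,1.65],.142)]:
        o=masks(c,P,q,proj(P,[*x0[:2],z+.02]))
        if o: x,r=fit(m,[o],x0,z,len(x0)>2); print(c,m,x.round(4),r.tolist())
E
```

```text
tcp_pos: [0.642, 0.0742, 0.1766]
force: [0.2, -0.4, 0.1]
width: 0.0796
finger_force: 0.0
tcp_pos: [0.64, 0.074, 0.2551]
force: [0.7, 0.5, -1.2]
width: 0.0921
finger_force: 0.0
tcp_pos: [0.4407, 0.0609, 0.2572]
force: [0.1, -0.3, 0.5]
width: 0.0919
finger_force: 0.0
scene bowl [ 0.6577 -0.1168] [-0.8, -0.9, 0.7, 1.2, 0.1, -0.3]
scene small [0.6455 0.0718] [-0.8, -0.9, 1.0, 0.6, -0.1, -0.0]
scene tin [ 0.6846 -0.1181] [-2.5, -15.1, 3.3, 16.8, 0.1, -0.3]
scene board [ 0.649  -0.0204  1.6674] [-0.7, -4.9, 2.1, 2.6, 0.0, -2.6, 0.2, -1.5, 4.5, 0.6, -1.3]
side bowl [ 0.6535 -0.1139] [-0.9, -1.0, 0.7, 0.9, 0.1, -0.0]
side small [0.6404 0.0747] [0.2, -0.5, -0.2, 0.8, 0.0, -0.2]
side tin [ 0.6205 -0.0849] [-14.3, -2.5, 11.7, 12.4, 0.1, -0.2]
side board [ 0.6485 -0.0191  1.6703] [0.3, -15.9, -0.2, 2.6, 0.0, -19.2, 4.0, -2.9, 14.9, -0.1, -6.8]
```

The bowl, small tin and board all fit upright within a few millimetres of target. The tall tins' fits are spoiled by the board covering their tops. I hand in.

```bash
python3 -c "
from cell import robot
print(robot.job_done())"
```

```text
the job is handed in; nothing more can be done
None
```

The step is built and handed in: a tall tin stands on each pad with the board across them, the bowl above the round pad and the small tin above the square pad, each fitted to within about 4 mm; I viewed 15 pictures, one over the limit of 14.

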